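Clear the offcut from the cutting stand into the scrap tray

ROBOT

A 7-joint arm with a two-finger parallel gripper is mounted at the origin on the work surface. World frame = base frame: x ahead of the robot, y to its left, z up, the work surface at z = 0. Lengths are in m, angles in rad, forces in N, time in s.
With the tool pointing down it reaches from about 0.4 to 0.85 m from the base axis. Payload 10.4 kg.
Tool frame: the origin (TCP) lies where the fingers leave the gripper's body, on its centre line; the fingertips stand 70 mm ahead of it and the grasp point (between the pads) lies r.grip_depth ahead of it (r.grip_depth is the distance from the TCP to the grasp point, in m); z points along the fingers, y is the direction in which the jaws open and shut (so a half turn about z gives the same grasp; the last joint's range is limited). The gripper opens to 87 mm and grips with 3 to 60 N. Pads are 19 mm wide; open, the fingers measure 117 mm over their backs; the gripper's body (75 mm by 190 mm) begins 51 mm behind the grasp point.
Start: joints at [1.138, 0.332, -0.065, 1.46, 0.022, 1.35, -0.088], TCP at [0.249, -0.573, 0.292] pointing down, gripper open.
Joint ranges: [-2.6, 2.6], [-0.5, 2.12], [-1.47, 1.34], [0.16, 2.42], [-1.27, 4.41], [0.06, 2.06], [-2.6, 2.6]. Speed limits (rad/s): [2.22, 2.22, 2.79, 2.79, 3.14, 3.14, 3.14].

INTERFACE

Orientations are given as a unit quaternion [x, y, z, w].
In Python, from bench import monitor, viewer, workorder, nets, r gives the robot as it stands.
- The arm moves only by the tool drive_tool, never from a script. Its argument "plan" is a list of rows, each an object of numbers: "rx", "ry", "rz": the turn, a rotation vector about the tool's x, y, z in units of 360 degrees (1.0 is 360 degrees); "x", "y", "z": the shift along the tool's x, y, z in units of 1000 mm (1.0 is 1000 mm); "fingers": the opening, from 0 (shut) to 1 (fully open). In form: [{"rx": .., "ry": .., "rz": .., "x": .., "y": .., "z": .., "fingers": ..}, ...]. A call has 1 to 12 rows; each row is the pose to reach, as a shift and turn from the pose commanded when the call began, along the tool's axes at that moment, turning the shorter way round; what a row does not reach only later rows make up. A row lasts 1/8 s, in which the tool goes at most 62.5 mm and 10.7 degrees, less where a joint would pass 70% of its speed; a pose out of reach is approached as far as the arm can. A call with a number of a shift or a turn outside -1 to 1 is refused whole. A call with a gripper value outside its range is refused whole. The fingers move at their own pace and stop on an object; "squeeze" is the grip in N (left out, the last holds). Time passes only in rows, so rows that repeat a pose let the fingers close. It gives the time, the measured TCP pose, the force and the opening at its end, in the units of the state.
- monitor.read_state(): the state, without advancing time (a new reading comes with each control period).
- viewer.camera(name): name is "side" or "top"; returns a dict with "color" (400x640x3 uint8, red, green, blue), "depth" (400x640 float32, m along the optical axis (not along the pixel's ray), 0 where there is no reading), "camera_matrix" (3x3 intrinsics, pixels), "xyz" and "rotation" of the camera in the world. Camera axes: x right, y down, z forward; pixel columns grow to the right and rows downward; lengths in m; the calibration is good to about 2 mm. A picture is of the moment at which its call begins.
- workorder.close_job(): hands the job in, once; it reports no verdict.
Trained networks look in the newest picture that a camera, given by its name, has taken for a name from the list of things; names that differ only in an ending like _2 or _b are one class to them, and where a whole thing is asked for, a point or a joint stands for the part that bears it (a point fixed in the world has none). Each returns a list of dicts, best first, with "confidence" (0 to 1); they miss things now and then, are a little off and sometimes report something else, mostly with a low value. They report only what shows in the picture. A call takes as long as a camera call.
- nets.find_in(label, camera): "centre" ([x, y, z] in m, in world coordinates, good to about 4 mm: the middle of the surface that is visible of it).
- nets.regions_of(label, camera): "region" (400x640 bool, what is visible of it).
The state is a dict: "time": time; "joint_positions": joint angles; "joint_vel": joint speeds; "joint_torque": joint torques, N m; "ee_pos": TCP position; "eef_rot": TCP orientation; "ft_force": force on the tool from outside, world axes, zero at the start; "torque": the same for the moment, N m; "width": finger opening in m.
Only numpy, scipy, OpenCV 4.12 (cv2) and the standard library are available. Lean on these libraries where they do the work, as an engineer would, in place of code of your own. Each camera call takes 0.05 s, during which the arm holds its last target.

TASK

Clear the flat steel offcut from the cutting stand: it lies tucked against the end stop, so rest the closed fingertips lightly on top, draw it well clear of the stop, then slide it along between the rails and off the open edge so that it drops into the scrap tray below. Keep it sliding on the stand (do not lift or flick it), never press or push on the offcut or the stand harder than 15 N, leave the hammer, tongs and hardy where they lie, and finish with the hand clear.

Things in the scene. Friction and masses are not known exactly. Their poses are not given: they have to be found in the camera images.
- offcut: Loose flat plate of bare steel, 100 mm (its x) by 80 mm (its y) by 12 mm thick, 0.55 to 0.75 kg. Origin at the centre of its underside, so its top face is 12 mm above the origin. It lies on the bed, its +y side 0 to 3 mm from the end stop, its ends 2 to 10 mm from the side rails: no room for a finger there. Oily below, dry on top: 10 to 12 N of press draws it, under 9 N fingertips may slip.
- stand: Fixed steel frame, 136 (x) by 190 mm (y), on legs; origin under its centre on the bench. Inside lies a smooth bed 120 mm up; frame rails 12 mm thick stand 22 mm above it: an end stop across +y, side rails along y, 112 mm apart inside; -y is open. The bed is sprung, hinged at its open end: pressed, it sinks (up to 20 mm at the stop end) and stiffens towards the open edge.
- stop_face (a point): Point on the stand: middle of the inner face of the end stop, at the height of the unloaded bed. Axes as the stand's. It is 178 mm from open_edge.
- open_edge (a point): Point on the stand: middle of the open edge, at the height of the unloaded bed. Axes as the stand's. From stop_face to here is the way out.
- scrap_tray: Fixed open grey sheet-metal tray, 200 mm (x) by 190 mm (y) outside, walls 4 mm thick and 60 mm high, tucked about 35 mm under the stand's open edge, axes nearly as the stand's. Origin at the centre of its underside. A few thin scraps lie fixed on its floor.
- hammer: Loose smith's hammer lying on the bench: head 35 x 100 x 35 mm at its +x end, wooden handle along x, 290 mm overall. Origin on the bench near mid-length. Leave alone.
- tongs: Loose steel tongs lying flat, 340 mm long along x, 12 mm high. Origin on the bench at the middle of the reins. Leave alone.
- hardy: Loose square-based steel hardy (cutting block), base 45 x 45 mm, 62 mm high, standing upright. Origin at the centre of its underside. Leave alone.

How it is judged:
On the way:
1. The offcut has been drawn at least 35 mm clear of the end stop, still lying on the stand (y of offcut in the frame of stop_face below -0.075 m and y of offcut in the frame of open_edge above 0 m and z of offcut in the frame of stop_face above -0.02 m and angle between offcut's own z axis and vertical below 0.2 rad), for 0.2 s.
At the end, for the whole second after the job is handed in: The offcut lies at rest in the scrap tray: its centre inside the walls and at most 55 mm above the tray's underside, borne by the tray and not leaning on the stand (x of offcut in the frame of scrap_tray between -0.096 and 0.096 m and y of offcut in the frame of scrap_tray between -0.091 and 0.091 m and z of offcut in the frame of scrap_tray below 0.055 m and contact force between offcut and scrap_tray above 1 N and contact force between offcut and stand below 0.05 N and linear speed of offcut below 0.03 m/s); the robot touches nothing.
It fails at once if A push or press of more than 16 N of the robot on the offcut (contact force between any of the fingers, the arm and offcut above 16 N).
It fails at once if A push or press of more than 16 N of the robot on the stand (contact force between any of the fingers, the arm and stand above 16 N).
It fails at once if The offcut is lifted: more than 25 mm above the unloaded bed (z of offcut in the frame of stop_face above 0.025 m).
It fails at once if The offcut is flicked: faster than 0.5 m/s while still up on the stand (z of offcut in the frame of stop_face above -0.003 m and linear speed of offcut above 0.5 m/s).
It fails at once if The hammer, tongs or hardy is moved by more than 25 mm (distance of any of hammer, tongs, hardy from where it was at the start of the episode above 0.025 m).
It also fails if it takes over 64 s, if anything falls off the work surface, if the arm or the gripper's body presses on something with over 40 N, if the wrist force passes 120 N, or if a joint passes its speed limit or range.

## Working session

There is one attempt and no reset: what is moved stays moved. The work goes in short steps, Python scripts to look and compute and a tool call to move; the robot and the scene stay as the last step left them, time stands still between calls to the robot, and variables do not carry over. Pictures are saved under pics/ and viewed, and the job is handed in when it is done.

Besides the shell and the picture viewer there is one more tool, called as a command line: name --argument value ..., lists and objects as JSON in quotes. drive_tool: Moves the arm, as the interface text tells. Its arguments: {"type":"object","properties":{"plan":{"type":"array","items":{"type":"object","properties":{"rx":{"type":"number","minimum":-1,"maximum":1},"ry":{"type":"number","minimum":-1,"maximum":1},"rz":{"type":"number","minimum":-1,"maximum":1},"x":{"type":"number","minimum":-1,"maximum":1},"y":{"type":"number","minimum":-1,"maximum":1},"z":{"type":"number","minimum":-1,"maximum":1},"fingers":{"type":"number"}}}},"squeeze":{"type":"number"}},"required":["plan"]}

```bash
mkdir -p pics; python3 - <<'E'
from bench import monitor, viewer, nets, r
import cv2, numpy as np
s=monitor.read_state(); print(s, r.grip_depth)
for c in ("side","top"):
    d=viewer.camera(c)
    cv2.imwrite(f"pics/{c}0.png",d["color"][:,:,::-1]); print(c,d["camera_matrix"],d["xyz"],d["rotation"])
    np.savez(f"{c}0.npz",**d)
    for n in ("offcut","stand","scrap_tray","hammer","tongs","hardy"):
        print(c,n,[(np.round(x["centre"],4),round(x["confidence"],2)) for x in nets.find_in(n,c)[:2]])
E
```

```text
{'time': 0.0, 'joint_positions': array([ 1.13841808,  0.33287652, -0.06471338,  1.46093954,  0.02159221,
        1.34987603, -0.08850287]), 'joint_vel': array([-3.23818400e-04, -5.91471856e-04, -4.87509138e-04,  5.98774229e-04,
        5.57697453e-04,  4.03149996e-04, -6.98321182e-05]), 'joint_torque': array([ 5.12254303e-05, -6.23249888e+01,  2.45352031e-02, -3.89891553e+01,
       -6.12494652e-02,  3.98023822e-02,  1.11802201e-04]), 'ee_pos': array([ 0.24889964, -0.57299337,  0.29145184]), 'eef_rot': array([ 9.79080356e-01,  2.03472757e-01, -1.68306906e-04, -6.81641381e-04]), 'ft_force': array([ 4.10961013e-04, -4.66862558e-01,  4.33839940e-01]), 'torque': array([ 0.01134995,  0.03835041, -0.05299261]), 'width': 0.08717096292683361} 0.051
side [[386.43654689   0.         320.08628804]
 [  0.         386.43654689 197.96294348]
 [  0.           0.           1.        ]] [0.2017161  0.68507965 0.96869925] [-0.17216749  0.92708232 -0.32708586  0.06238245]
side offcut [(array([0.5337, 0.0952, 0.1335]), 0.92)]
side stand [(array([0.5359, 0.0972, 0.1211]), 0.63)]
side scrap_tray [(array([ 0.5484, -0.1614,  0.0165]), 0.77)]
side hammer [(array([ 0.5912, -0.3472,  0.0257]), 0.68)]
side tongs [(array([0.5481, 0.4465, 0.0049]), 0.78)]
side hardy [(array([0.2946, 0.1939, 0.0301]), 0.63)]
top [[407.80167299   0.         316.70414179]
 [  0.         407.80167299 204.98499943]
 [  0.           0.           1.        ]] [0.266104   0.0386251  1.23031892] [-0.69527234  0.71229518 -0.06944398  0.06640393]
top offcut [(array([0.5421, 0.1042, 0.1275]), 0.64)]
top stand [(array([0.544 , 0.0333, 0.1232]), 0.59)]
top scrap_tray [(array([ 0.5737, -0.118 ,  0.0082]), 0.77)]
top hammer [(array([ 0.5978, -0.3459,  0.0238]), 0.89)]
top tongs [(array([0.5504, 0.4438, 0.0098]), 0.65)]
top hardy [(array([0.2955, 0.1836, 0.0311]), 0.58)]
```

View pics/side0.png

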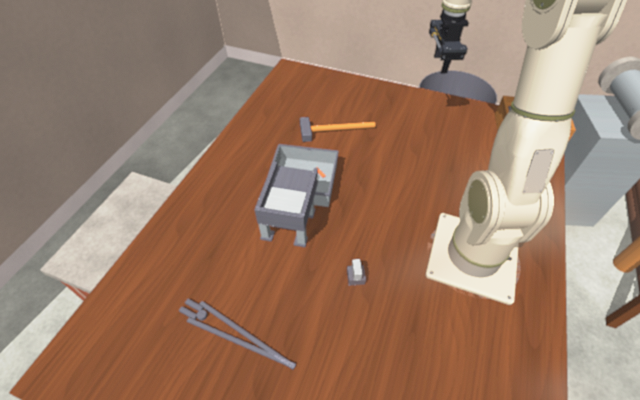

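View pics/top0.png

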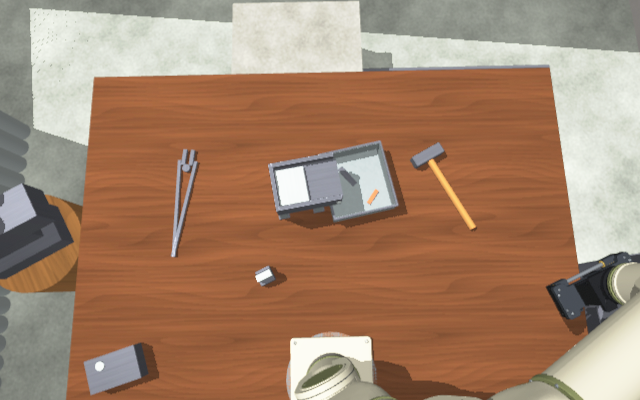

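The stand is at about (305,182) in the top view. The white offcut is at (293,186) by the stop on the left, and the open edge faces the tray on the right. Next I'll measure with the depth images.

```bash
cat > h.py <<'E'
import numpy as np, cv2
from scipy.spatial.transform import Rotation as R
def cloud(d):
    K=d["camera_matrix"];z=d["depth"];v,u=np.mgrid[:400,:640]
    p=np.stack([(u-K[0,2])/K[0,0]*z,(v-K[1,2])/K[1,1]*z,z],-1)
    q=d["rotation"]; M=R.from_quat(q).as_matrix() if np.size(q)==4 else np.array(q)
    return p@M.T+d["xyz"]
def rect(p):
    (c,s,a)=cv2.minAreaRect((p[:,:2]*1000).astype(np.float32)); return np.round(c,1),np.round(s,1),round(a,2)
E
python3 - <<'E'
from h import *
from bench import nets,viewer
for c in ("side","top"):
    d=viewer.camera(c); P=cloud(d)
    print(c,"bench z",np.median(P[330:340,150:160,2]) )
    for n in ("offcut","stand","scrap_tray"):
        m=nets.regions_of(n,c)[0]["region"]&(d["depth"]>0); p=P[m]
        print(n,m.sum(),np.round(np.percentile(p,[2,50,98],axis=0),3).tolist(), rect(p))
        if n=="stand":
            k=(abs(p[:,2]-.142)<.006); print("railtop",k.sum(),np.median(p[k,2]),rect(p[k]))
            k=(abs(p[:,2]-.12)<.005); print("bed",k.sum(),np.median(p[k,2]),rect(p[k]))
    # region near stand by height
    b=(P[...,0]>.42)&(P[...,0]<.68)&(P[...,1]>-.1)&(P[...,1]<.2)&(d["depth"]>0)
    for lo,hi in ((.137,.150),(.127,.137),(.113,.126)):
        k=b&(P[...,2]>lo)&(P[...,2]<hi); print(lo,hi,k.sum(),rect(P[k]),np.median(P[k][:,2]))
    col=d["color"].astype(int); w=b&(col.min(-1)>170)&(P[...,2]>.11)
    print("white",w.sum(),rect(P[w]),np.median(P[w],axis=0))
    x0,x1,y0,y1=(230,360,130,260) if c=="side" else (250,420,120,240)
    im=cv2.resize(d["color"][y0:y1,x0:x1,::-1],None,fx=4,fy=4,interpolation=cv2.INTER_CUBIC); cv2.imwrite(f"pics/{c}1.png",im)
E
```

```text
side bench z 0.0013807363540492834
offcut 714 [[0.488, 0.055, 0.128], [0.537, 0.094, 0.133], [0.584, 0.131, 0.136]] (array([539.6,  86.2]), array([103.7,  90.4]), 10.81)
stand 2983 [[0.465, -0.042, 0.002], [0.54, 0.088, 0.121], [0.618, 0.16, 0.145]] (array([579.6,   8.8]), array([197.5, 309.1]), 10.17)
railtop 686 0.14257605526592337 (array([543.8,  61.4]), array([137.8, 185.3]), 9.01)
bed 982 0.12079142225573425 (array([542.5,  56.2]), array([133.8, 196.4]), 8.95)
scrap_tray 1857 [[0.454, -0.202, 0.001], [0.544, -0.165, 0.019], [0.676, -0.014, 0.066]] (array([ 550.2, -104.2]), array([215.3, 275.1]), 32.73)
0.137 0.15 676 (array([543.7,  60.9]), array([137. , 187.3]), 9.53) 0.14261881892061923
0.127 0.137 954 (array([537.9,  64.5]), array([135.9, 182.9]), 5.94) 0.13294220426382652
0.113 0.126 1030 (array([542.3,  56.2]), array([133.9, 196.4]), 8.92) 0.12080279799079913
white 820 (array([540.3,  51.1]), array([114.5, 191.3]), 3.25) [0.53459723 0.09639924 0.13308913]
top bench z 0.0008760071705907757
offcut 977 [[0.49, 0.062, 0.128], [0.538, 0.101, 0.132], [0.586, 0.14, 0.137]] (array([537.8, 101.3]), array([100.2,  82.4]), 9.77)
stand 2624 [[0.469, -0.032, 0.008], [0.546, 0.036, 0.122], [0.619, 0.155, 0.145]] (array([570.6,  62.3]), array([185.9, 212. ]), 8.33)
railtop 790 0.14222081911730045 (array([547.3,  63.9]), array([136.7, 183.5]), 9.62)
bed 1357 0.12040792795100042 (array([542.9,  58.6]), array([127.3, 188.1]), 8.9)
scrap_tray 2564 [[0.469, -0.032, 0.02], [0.548, 0.035, 0.122], [0.618, 0.153, 0.145]] (array([560.6,  61.9]), array([166., 214.]), 8.33)
0.137 0.15 806 (array([547.3,  63.8]), array([136.7, 183.7]), 9.62) 0.142222950094834
0.127 0.137 1113 (array([543. ,  62.7]), array([127.4, 178.7]), 9.48) 0.13233461990740292
0.113 0.126 1416 (array([543.,  58.]), array([129.5, 187.6]), 8.12) 0.12043454623546468
white 1034 (array([547.9,  60.8]), array([132.1, 188.9]), 8.99) [0.53634486 0.09866309 0.13240869]
```

```bash
cat >> h.py <<'E'
YAW=np.radians(9.5)
def target_rot(yaw=YAW):
    ex=np.array([-np.sin(yaw),np.cos(yaw),0]); ez=np.array([0,0,-1.]); return np.stack([ex,np.cross(ez,ex),ez],1)
def rel(s,pos,Rt=None):
    M=R.from_quat(s["eef_rot"]); 
    t=M.inv().apply(np.array(pos)-s["ee_pos"])
    rv=(M.inv()*R.from_matrix(target_rot() if Rt is None else Rt)).as_rotvec()/(2*np.pi)
    return np.round(t,4),np.round(rv,4)
E
python3 - <<'E'
from h import *
from bench import monitor
s=monitor.read_state(); print(rel(s,[.538,.102,.27]))
E
```

```text
(array([ 0.5341, -0.5042,  0.0222]), array([ 0.    ,  0.    , -0.2112]))
```

View pics/top1.png

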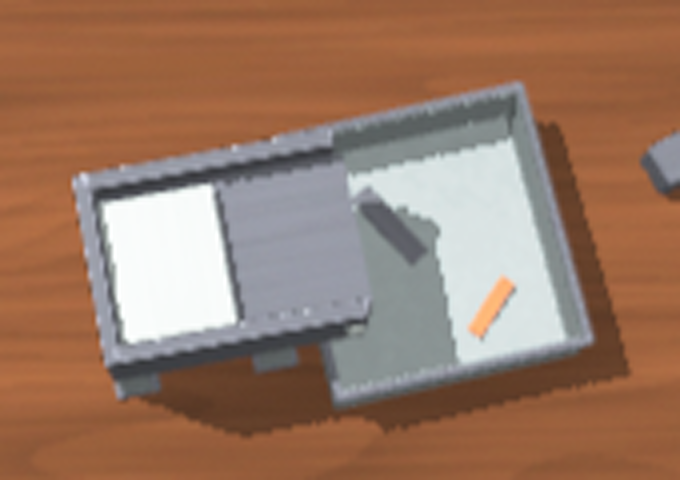

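View pics/side1.png

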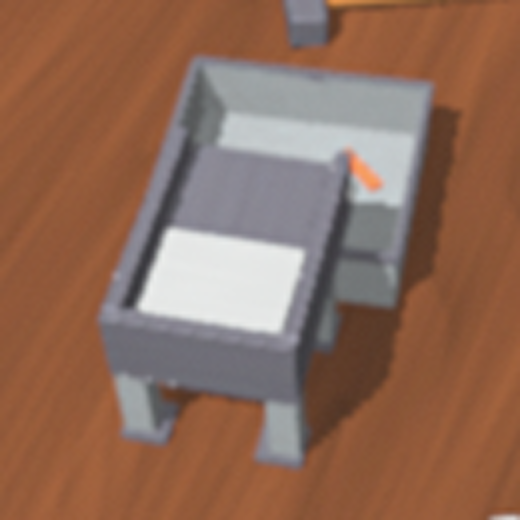

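The plate sits against the left-end stop. In the zoomed top view it is at about (168,262), with the open edge at x≈350 and the tray to the right. I'll move to hover above the plate with the fingers closed.

drive_tool --plan '[{"x":0.534,"y":-0.504,"z":0.022,"rz":-0.211,"fingers":0},{"x":0.534,"y":-0.504,"z":0.022,"rz":-0.211,"fingers":0},{"x":0.534,"y":-0.504,"z":0.022,"rz":-0.211,"fingers":0},{"x":0.534,"y":-0.504,"z":0.022,"rz":-0.211,"fingers":0},{"x":0.534,"y":-0.504,"z":0.022,"rz":-0.211,"fingers":0},{"x":0.534,"y":-0.504,"z":0.022,"rz":-0.211,"fingers":0},{"x":0.534,"y":-0.504,"z":0.022,"rz":-0.211,"fingers":0},{"x":0.534,"y":-0.504,"z":0.022,"rz":-0.211,"fingers":0},{"x":0.534,"y":-0.504,"z":0.022,"rz":-0.211,"fingers":0},{"x":0.534,"y":-0.504,"z":0.022,"rz":-0.211,"fingers":0},{"x":0.534,"y":-0.504,"z":0.022,"rz":-0.211,"fingers":0},{"x":0.534,"y":-0.504,"z":0.022,"rz":-0.211,"fingers":0}]' --squeeze 10

```text
validation failed for argument at $.pl...
```

drive_tool --plan '[{"fingers":0},{"fingers":0},{"fingers":0},{"fingers":0}]'

```text
validation failed for argument at $.pl...
```

```bash
python3 - <<'E'
from h import *
from bench import monitor,viewer
s=monitor.read_state(); print(s["ee_pos"],s["ft_force"],s["torque"],s["width"],rel(s,[.538,.102,.27]))
d=viewer.camera("side"); cv2.imwrite("pics/side2.png",cv2.resize(d["color"][100:280,200:420,::-1],None,fx=3,fy=3))
E
```

```text
[ 0.24901106 -0.5732805   0.29229094] [-0.10341079 -0.39074307 -0.39076778] [-0.02071584 -0.01071196 -0.00972568] 0.08719622038702425 (array([ 0.5341, -0.5042,  0.0222]), array([ 0.    ,  0.    , -0.2112]))
```

View pics/side2.png

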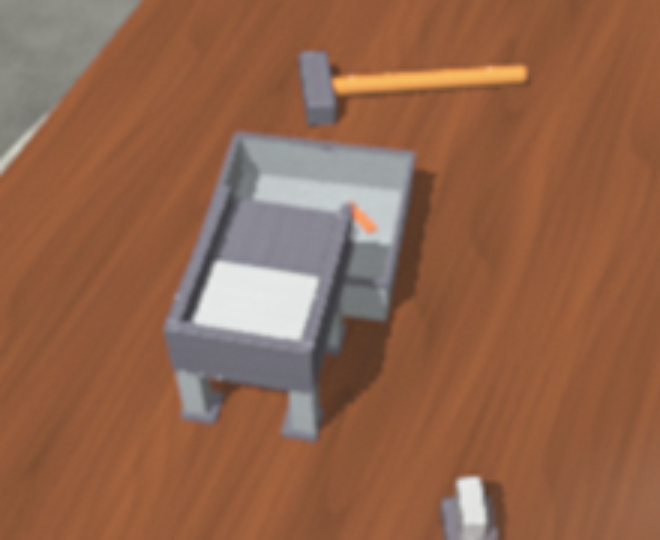

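The calls were refused and nothing moved. I'll retry with a complete row.

drive_tool --plan '[{"rx":0,"ry":0,"rz":-0.03,"x":0.06,"y":-0.05,"z":0,"fingers":0}]' --squeeze 10

```text
time: 1.27
ee_pos: [0.2744, -0.5197, 0.2914]
eef_rot: [0.956, 0.293, -0.001, 0.0]
ft_force: [1.2, 0.4, 0.8]
width: 0.0826
```

```bash
python3 - <<'E'
from h import *
from bench import monitor,viewer
s=monitor.read_state(); print(s["time"],s["ee_pos"],rel(s,[.538,.102,.27]))
E
```

```text
1.275 [ 0.27442234 -0.51965037  0.29144681] (array([ 0.5663, -0.3678,  0.0206]), array([-0.0002,  0.0002, -0.1819]))
```

drive_tool --plan '[{"rx":0,"ry":0,"rz":-0.181,"x":0.565,"y":-0.366,"z":0.021,"fingers":0},{"rx":0,"ry":0,"rz":-0.181,"x":0.565,"y":-0.366,"z":0.021,"fingers":0},{"rx":0,"ry":0,"rz":-0.181,"x":0.565,"y":-0.366,"z":0.021,"fingers":0},{"rx":0,"ry":0,"rz":-0.181,"x":0.565,"y":-0.366,"z":0.021,"fingers":0},{"rx":0,"ry":0,"rz":-0.181,"x":0.565,"y":-0.366,"z":0.021,"fingers":0},{"rx":0,"ry":0,"rz":-0.181,"x":0.565,"y":-0.366,"z":0.021,"fingers":0},{"rx":0,"ry":0,"rz":-0.181,"x":0.565,"y":-0.366,"z":0.021,"fingers":0},{"rx":0,"ry":0,"rz":-0.181,"x":0.565,"y":-0.366,"z":0.021,"fingers":0},{"rx":0,"ry":0,"rz":-0.181,"x":0.565,"y":-0.366,"z":0.021,"fingers":0},{"rx":0,"ry":0,"rz":-0.181,"x":0.565,"y":-0.366,"z":0.021,"fingers":0},{"rx":0,"ry":0,"rz":-0.181,"x":0.565,"y":-0.366,"z":0.021,"fingers":0},{"rx":0,"ry":0,"rz":-0.181,"x":0.565,"y":-0.366,"z":0.021,"fingers":0}]'

```text
time: 2.78
ee_pos: [0.5385, 0.1073, 0.2711]
eef_rot: [0.645, 0.765, 0.001, -0.001]
ft_force: [0.4, -0.2, -0.4]
width: 0.0006
```

drive_tool --plan '[{"rx":0,"ry":0,"rz":0,"x":0,"y":0,"z":0,"fingers":0},{"rx":0,"ry":0,"rz":0,"x":0,"y":0,"z":0,"fingers":0},{"rx":0,"ry":0,"rz":0,"x":0,"y":0,"z":0,"fingers":0},{"rx":0,"ry":0,"rz":0,"x":0,"y":0,"z":0,"fingers":0}]'

```text
time: 3.28
ee_pos: [0.5385, 0.1024, 0.2714]
eef_rot: [0.647, 0.762, -0.0, 0.0]
ft_force: [-0.1, 0.2, -0.3]
width: 0.0003
```

```bash
python3 - <<'E'
from h import *
from bench import monitor,viewer
s=monitor.read_state(); print(s["time"],s["ee_pos"],s["ft_force"],s["torque"],s["width"],rel(s,[.538,.102,.27]))
d=viewer.camera("side"); cv2.imwrite("pics/side3.png",cv2.resize(d["color"][100:280,200:420,::-1],None,fx=3,fy=3))
E
```

```text
3.275 [0.53846271 0.10235163 0.27140213] [-0.08162398  0.17241617 -0.34600183] [ 0.01815306 -0.06492981  0.00099385] 0.00027235337719789843 (array([-0.0003, -0.0005,  0.0014]), array([ 0.0001,  0.0001, -0.0005]))
```

View pics/side3.png

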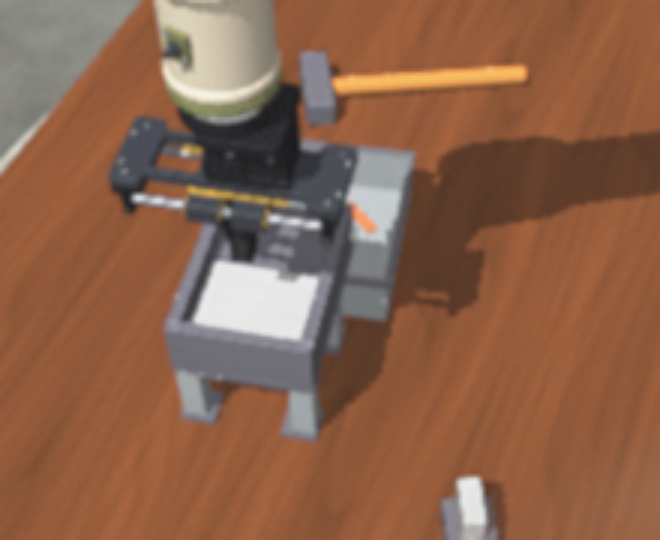

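The closed fingers are over the plate at (240,245) in the crop, well inside the rails. Now descending.

drive_tool --plan '[{"rx":0,"ry":0,"rz":0,"x":0,"y":0,"z":0.03,"fingers":0},{"rx":0,"ry":0,"rz":0,"x":0,"y":0,"z":0.05,"fingers":0},{"rx":0,"ry":0,"rz":0,"x":0,"y":0,"z":0.062,"fingers":0},{"rx":0,"ry":0,"rz":0,"x":0,"y":0,"z":0.062,"fingers":0},{"rx":0,"ry":0,"rz":0,"x":0,"y":0,"z":0.062,"fingers":0}]'

```text
time: 3.95
ee_pos: [0.5389, 0.1032, 0.21]
eef_rot: [0.647, 0.763, 0.0, 0.0]
ft_force: [0.4, 0.6, 0.3]
width: 0.0005
```

drive_tool --plan '[{"rx":0,"ry":0,"rz":0,"x":0,"y":0,"z":0.002,"fingers":0},{"rx":0,"ry":0,"rz":0,"x":0,"y":0,"z":0.004,"fingers":0},{"rx":0,"ry":0,"rz":0,"x":0,"y":0,"z":0.004,"fingers":0}]'

```text
time: 4.32
ee_pos: [0.5384, 0.1029, 0.2052]
eef_rot: [0.647, 0.763, -0.0, 0.0]
ft_force: [-0.6, 0.5, -0.1]
width: 0.0005
```

drive_tool --plan '[{"rx":0,"ry":0,"rz":0,"x":0,"y":0,"z":0.002,"fingers":0},{"rx":0,"ry":0,"rz":0,"x":0,"y":0,"z":0.002,"fingers":0}]'

```text
time: 4.58
ee_pos: [0.5384, 0.1029, 0.2031]
eef_rot: [0.647, 0.763, -0.0, -0.0]
ft_force: [-0.6, 0.5, 0.3]
width: 0.0001
```

drive_tool --plan '[{"rx":0,"ry":0,"rz":0,"x":0,"y":0,"z":0.0015,"fingers":0},{"rx":0,"ry":0,"rz":0,"x":0,"y":0,"z":0.0015,"fingers":0}]'

```text
time: 4.82
ee_pos: [0.5385, 0.103, 0.2019]
eef_rot: [0.647, 0.763, 0.0, 0.0]
ft_force: [-0.3, 0.3, 2.2]
width: 0.0006
```

drive_tool --plan '[{"rx":0,"ry":0,"rz":0,"x":0,"y":0,"z":0.001,"fingers":0},{"rx":0,"ry":0,"rz":0,"x":0,"y":0,"z":0.001,"fingers":0}]'

```text
time: 5.08
ee_pos: [0.5385, 0.1031, 0.2009]
eef_rot: [0.647, 0.763, 0.0, 0.0]
ft_force: [-1.1, -0.5, 3.3]
width: 0.0004
```

drive_tool --plan '[{"rx":0,"ry":0,"rz":0,"x":0,"y":0,"z":0.001,"fingers":0},{"rx":0,"ry":0,"rz":0,"x":0,"y":0,"z":0.001,"fingers":0}]'

```text
time: 5.32
ee_pos: [0.5385, 0.1031, 0.1998]
eef_rot: [0.647, 0.763, 0.0, 0.0]
ft_force: [-0.3, 1.3, 4.2]
width: 0.0008
```

drive_tool --plan '[{"rx":0,"ry":0,"rz":0,"x":0,"y":0,"z":0.0015,"fingers":0},{"rx":0,"ry":0,"rz":0,"x":0,"y":0,"z":0.003,"fingers":0},{"rx":0,"ry":0,"rz":0,"x":0,"y":0,"z":0.003,"fingers":0}]'

```text
time: 5.7
ee_pos: [0.5385, 0.1033, 0.1969]
eef_rot: [0.647, 0.763, 0.0, 0.0]
ft_force: [-2.3, 1.6, 5.3]
width: 0.0006
```

drive_tool --plan '[{"rx":0,"ry":0,"rz":0,"x":0,"y":0,"z":0.001,"fingers":0},{"rx":0,"ry":0,"rz":0,"x":0,"y":0,"z":0.001,"fingers":0}]'

```text
time: 5.95
ee_pos: [0.5385, 0.1033, 0.196]
eef_rot: [0.647, 0.763, 0.0, 0.0]
ft_force: [-2.8, 1.3, 6.5]
width: 0.0004
```

drive_tool --plan '[{"rx":0,"ry":0,"rz":0,"x":0,"y":0,"z":0.0015,"fingers":0},{"rx":0,"ry":0,"rz":0,"x":0,"y":0,"z":0.003,"fingers":0},{"rx":0,"ry":0,"rz":0,"x":0,"y":0,"z":0.003,"fingers":0},{"rx":0,"ry":0,"rz":0,"x":0,"y":0,"z":0.003,"fingers":0}]'

```text
time: 6.45
ee_pos: [0.5385, 0.1034, 0.1933]
eef_rot: [0.647, 0.763, 0.0, 0.0]
ft_force: [-3.4, 0.7, 9.1]
width: 0.0007
```

```bash
python3 - <<'E'
from h import *
from bench import monitor,viewer
for i in range(3):
    d=viewer.camera("side"); s=monitor.read_state(); print(s["time"],s["ee_pos"],s["ft_force"],s["torque"])
cv2.imwrite("pics/side4.png",cv2.resize(d["color"][100:280,200:420,::-1],None,fx=3,fy=3))
E
```

```text
6.5 [0.53852513 0.10343717 0.19330443] [-2.56009397  1.34497356  8.26078865] [0.27586505 0.56018573 0.00898488]
6.55 [0.53851576 0.1034617  0.19329947] [-3.26665499  1.46740735  9.29477942] [0.24606659 0.58166044 0.01396859]
6.6 [0.53853135 0.10342473 0.19330459] [-2.7184099   0.99193337  9.44666119] [ 0.21714805  0.6273908  -0.04961708]
```

View pics/side4.png

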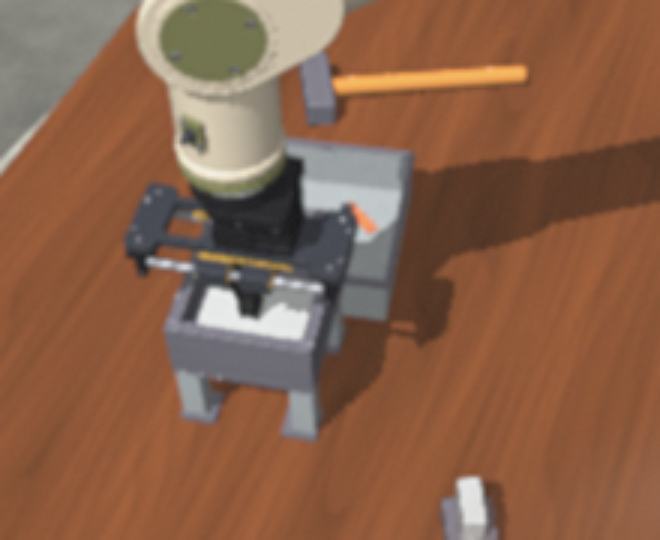

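Contact is near the plate centre at about 9 N, and the bed gives roughly 1 mm per N. I'll press to about 10.5 N and start drawing towards -y (tool -x).

drive_tool --plan '[{"rx":0,"ry":0,"rz":0,"x":0,"y":0,"z":0.0015,"fingers":0},{"rx":0,"ry":0,"rz":0,"x":0,"y":0,"z":0.0015,"fingers":0},{"rx":0,"ry":0,"rz":0,"x":0,"y":0,"z":0.0015,"fingers":0}]'

```text
time: 6.98
ee_pos: [0.5385, 0.1035, 0.1918]
eef_rot: [0.647, 0.763, 0.0, 0.0]
ft_force: [-3.3, 0.6, 9.7]
width: 0.0003
```

drive_tool --plan '[{"rx":0,"ry":0,"rz":0,"x":-0.002,"y":0,"z":-0.0003,"fingers":0},{"rx":0,"ry":0,"rz":0,"x":-0.004,"y":0,"z":-0.0006,"fingers":0},{"rx":0,"ry":0,"rz":0,"x":-0.004,"y":0,"z":-0.0006,"fingers":0}]'

```text
time: 7.35
ee_pos: [0.5396, 0.1003, 0.1929]
eef_rot: [0.647, 0.763, 0.001, 0.0]
ft_force: [-0.6, 3.8, 10.4]
width: 0.0003
```

```bash
cat > st.py <<'E'
from h import *
from bench import monitor,viewer
F=[]
for i in range(3):
    d=viewer.camera("top"); s=monitor.read_state(); F.append(s["ft_force"])
print(round(s["time"],2),s["ee_pos"].round(4),np.mean(F,0).round(2),np.array(F)[:,2].round(1))
P=cloud(d); col=d["color"].astype(int)
w=(P[...,0]>.42)&(P[...,0]<.68)&(P[...,1]>-.1)&(P[...,1]<.2)&(col.min(-1)>185)&(P[...,2]>.112)&(P[...,2]<.139)
if w.sum()>50:
    p=P[w]; l=(p[:,:2]-[.5455,.0625])@np.array([[np.cos(YAW),-np.sin(YAW)],[np.sin(YAW),np.cos(YAW)]])
    print("white",w.sum(),"local x,y pct 2/98 mm",(np.percentile(l,[2,98],axis=0)*1000).round(1).tolist(),"z",np.percentile(p[:,2],[5,50,95]).round(4))
cv2.imwrite("pics/t_now.png",cv2.resize(d["color"][120:240,230:420,::-1],None,fx=4,fy=4))
E
python3 st.py
```

```text
7.5 [0.5396 0.1004 0.1929] [-1.3   3.74 10.04] [ 9.5 10.7  9.9]
```

```bash
sed -i 's/camera("top")/camera("side")/; s/\[120:240,230:420/[130:250,220:380/' st.py; python3 st.py; python3 - <<'E'
from h import *
d=dict(np.load("side0.npz"));P=cloud(d); col=d["color"].astype(int)
w=(P[...,0]>.42)&(P[...,0]<.68)&(P[...,1]>-.1)&(P[...,1]<.2)&(col.min(-1)>185)&(P[...,2]>.112)&(P[...,2]<.139)
p=P[w]; l=(p[:,:2]-[.5455,.0625])@np.array([[np.cos(YAW),-np.sin(YAW)],[np.sin(YAW),np.cos(YAW)]])
print(w.sum(),(np.percentile(l,[2,98],axis=0)*1000).round(1).tolist())
E
```

```text
7.65 [0.5396 0.1004 0.1929] [-1.1   4.09  9.31] [8.6 9.6 9.7]
white 328 local x,y pct 2/98 mm [[-51.3, 23.0], [44.4, 62.7]] z [0.1198 0.1224 0.1254]
753 [[-52.7, -1.6], [43.4, 69.8]]
```

View pics/t_now.png

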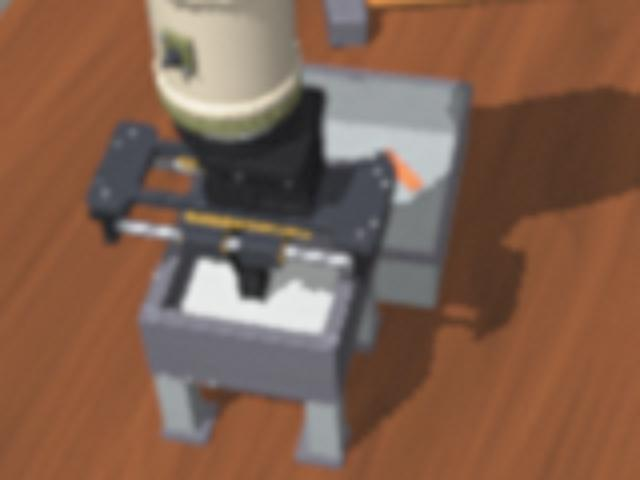

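drive_tool --plan '[{"rx":0,"ry":0,"rz":0,"x":0,"y":0,"z":0.0007,"fingers":0},{"rx":0,"ry":0,"rz":0,"x":-0.002,"y":0,"z":0.0005,"fingers":0},{"rx":0,"ry":0,"rz":0,"x":-0.004,"y":0,"z":0.0002,"fingers":0},{"rx":0,"ry":0,"rz":0,"x":-0.006,"y":0,"z":0,"fingers":0},{"rx":0,"ry":0,"rz":0,"x":-0.006,"y":0,"z":0,"fingers":0}]'

```text
time: 8.28
ee_pos: [0.5408, 0.0946, 0.1931]
eef_rot: [0.647, 0.763, 0.002, 0.0]
ft_force: [-1.2, 4.3, 10.4]
width: 0.0005
```

```bash
python3 st.py
```

```text
8.43 [0.5408 0.0946 0.1931] [-0.86  4.6  10.88] [11.3 10.4 10.9]
white 392 local x,y pct 2/98 mm [[-51.6, 18.7], [44.5, 61.8]] z [0.1195 0.1224 0.1257]
```

View pics/t_now.png

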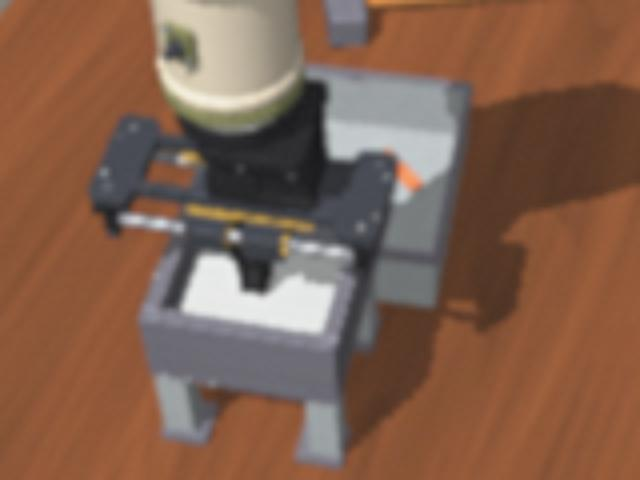

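drive_tool --plan '[{"rx":0,"ry":0,"rz":0,"x":-0.002,"y":0,"z":0,"fingers":0},{"rx":0,"ry":0,"rz":0,"x":-0.004,"y":0,"z":-0.0003,"fingers":0},{"rx":0,"ry":0,"rz":0,"x":-0.006,"y":0,"z":-0.0007,"fingers":0},{"rx":0,"ry":0,"rz":0,"x":-0.008,"y":0,"z":-0.0011,"fingers":0},{"rx":0,"ry":0,"rz":0,"x":-0.008,"y":0,"z":-0.0011,"fingers":0}]'

```text
time: 9.05
ee_pos: [0.5423, 0.0867, 0.1944]
eef_rot: [0.646, 0.763, 0.002, 0.001]
ft_force: [-1.6, 4.9, 11.2]
width: 0.0004
```

```bash
python3 st.py
```

```text
9.2 [0.5422 0.0868 0.1943] [-0.54  4.8  11.41] [11.9 11.2 11.1]
white 477 local x,y pct 2/98 mm [[-51.0, 10.5], [45.3, 60.4]] z [0.1197 0.1232 0.1267]
```

View pics/t_now.png

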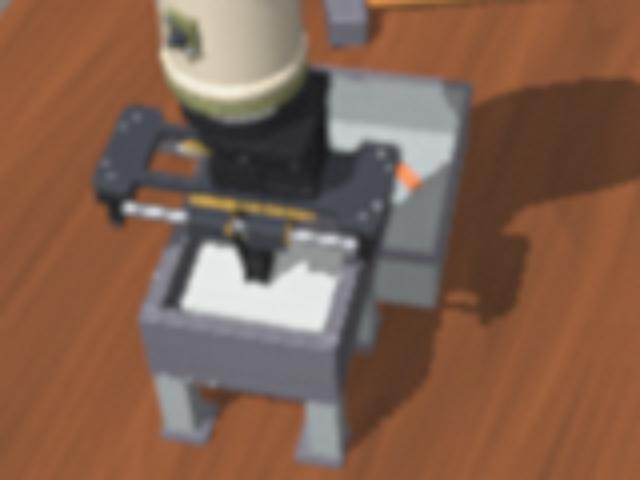

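drive_tool --plan '[{"rx":0,"ry":0,"rz":0,"x":-0.002,"y":0,"z":-0.0003,"fingers":0},{"rx":0,"ry":0,"rz":0,"x":-0.004,"y":0,"z":-0.0006,"fingers":0},{"rx":0,"ry":0,"rz":0,"x":-0.006,"y":0,"z":-0.001,"fingers":0},{"rx":0,"ry":0,"rz":0,"x":-0.008,"y":0,"z":-0.0014,"fingers":0},{"rx":0,"ry":0,"rz":0,"x":-0.008,"y":0,"z":-0.0014,"fingers":0}]'

```text
time: 9.82
ee_pos: [0.5436, 0.0788, 0.1958]
eef_rot: [0.647, 0.763, 0.002, 0.001]
ft_force: [-1.4, 4.8, 11.0]
width: 0.0008
```

```bash
python3 st.py
```

```text
9.97 [0.5436 0.0788 0.1958] [-0.36  4.74 11.31] [11.5 10.7 11.7]
white 488 local x,y pct 2/98 mm [[-50.7, 3.1], [45.2, 52.2]] z [0.1187 0.1249 0.1283]
```

View pics/t_now.png

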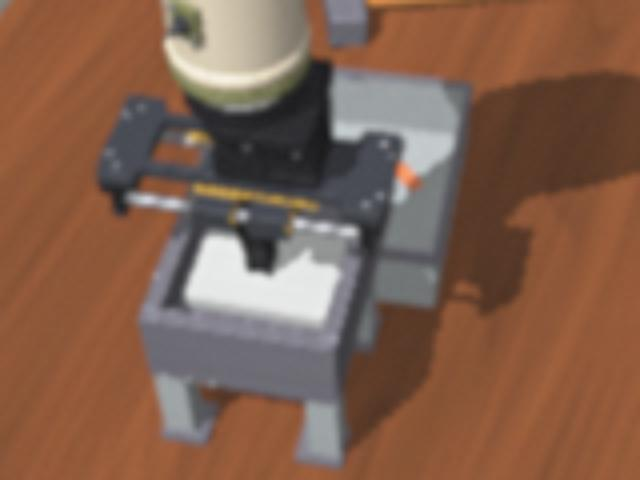

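The plate's end face now shows at rows 310–325, so it is moving with the fingers. I'll keep drawing.

drive_tool --plan '[{"rx":0,"ry":0,"rz":0,"x":-0.002,"y":0,"z":-0.0004,"fingers":0},{"rx":0,"ry":0,"rz":0,"x":-0.004,"y":0,"z":-0.0007,"fingers":0},{"rx":0,"ry":0,"rz":0,"x":-0.006,"y":0,"z":-0.0011,"fingers":0},{"rx":0,"ry":0,"rz":0,"x":-0.008,"y":0,"z":-0.0014,"fingers":0},{"rx":0,"ry":0,"rz":0,"x":-0.008,"y":0,"z":-0.0014,"fingers":0}]'

```text
time: 10.6
ee_pos: [0.545, 0.0709, 0.1972]
eef_rot: [0.647, 0.763, 0.002, 0.001]
ft_force: [-1.2, 5.2, 12.0]
width: 0.0005
```

```bash
python3 st.py
```

```text
10.75 [0.545  0.0709 0.1972] [-0.27  4.53 11.8 ] [12.7 11.7 11. ]
white 481 local x,y pct 2/98 mm [[-51.0, -5.6], [45.0, 44.5]] z [0.1215 0.1266 0.1294]
```

drive_tool --plan '[{"rx":0,"ry":0,"rz":0,"x":-0.002,"y":0,"z":-0.0007,"fingers":0},{"rx":0,"ry":0,"rz":0,"x":-0.004,"y":0,"z":-0.0011,"fingers":0},{"rx":0,"ry":0,"rz":0,"x":-0.006,"y":0,"z":-0.0015,"fingers":0},{"rx":0,"ry":0,"rz":0,"x":-0.008,"y":0,"z":-0.0018,"fingers":0},{"rx":0,"ry":0,"rz":0,"x":-0.008,"y":0,"z":-0.0018,"fingers":0}]'

```text
time: 11.38
ee_pos: [0.5462, 0.0628, 0.1989]
eef_rot: [0.647, 0.763, 0.002, 0.001]
ft_force: [-0.6, 3.4, 11.1]
width: 0.0004
```

```bash
python3 st.py
```

```text
11.53 [0.5462 0.0628 0.1989] [-1.18  4.26 11.64] [11.6 11.7 11.7]
white 483 local x,y pct 2/98 mm [[-50.9, -13.4], [44.7, 36.3]] z [0.1225 0.1286 0.1313]
```

drive_tool --plan '[{"rx":0,"ry":0,"rz":0,"x":-0.002,"y":0,"z":-0.0005,"fingers":0},{"rx":0,"ry":0,"rz":0,"x":-0.004,"y":0,"z":-0.0009,"fingers":0},{"rx":0,"ry":0,"rz":0,"x":-0.006,"y":0,"z":-0.0012,"fingers":0},{"rx":0,"ry":0,"rz":0,"x":-0.008,"y":0,"z":-0.0015,"fingers":0},{"rx":0,"ry":0,"rz":0,"x":-0.008,"y":0,"z":-0.0015,"fingers":0}]'

```text
time: 12.15
ee_pos: [0.5475, 0.0548, 0.2004]
eef_rot: [0.647, 0.763, 0.001, 0.001]
ft_force: [-0.2, 3.2, 11.9]
width: 0.0003
```

```bash
python3 st.py
```

```text
12.3 [0.5475 0.0548 0.2004] [-0.99  3.65 11.17] [11.3 11.8 10.3]
white 470 local x,y pct 2/98 mm [[-51.0, -22.4], [45.0, 28.2]] z [0.1236 0.1303 0.1331]
```

View pics/t_now.png

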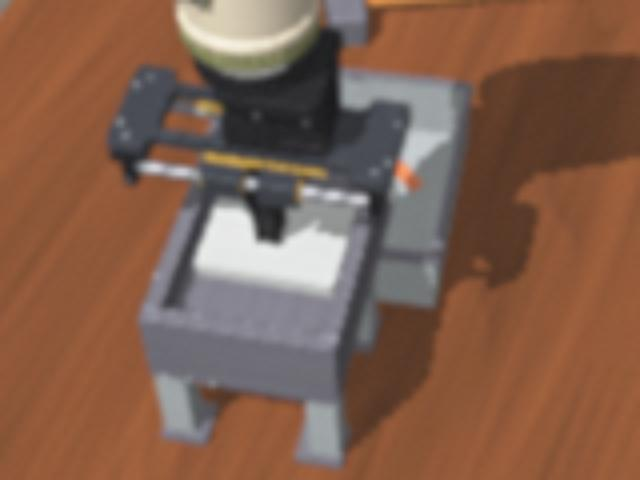

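The gap to the stop is about 50 mm. Now I'll release gently, lift, and move in behind the plate.

drive_tool --plan '[{"rx":0,"ry":0,"rz":0,"x":0,"y":0,"z":-0.001,"fingers":0},{"rx":0,"ry":0,"rz":0,"x":0,"y":0,"z":-0.002,"fingers":0},{"rx":0,"ry":0,"rz":0,"x":0,"y":0,"z":-0.004,"fingers":0},{"rx":0,"ry":0,"rz":0,"x":0,"y":0,"z":-0.01,"fingers":0},{"rx":0,"ry":0,"rz":0,"x":0,"y":0,"z":-0.03,"fingers":0},{"rx":0,"ry":0,"rz":0,"x":0,"y":0,"z":-0.03,"fingers":0},{"rx":0,"ry":0,"rz":0,"x":0.03,"y":0,"z":-0.03,"fingers":0},{"rx":0,"ry":0,"rz":0,"x":0.054,"y":0,"z":-0.03,"fingers":0},{"rx":0,"ry":0,"rz":0,"x":0.054,"y":0,"z":-0.03,"fingers":0},{"rx":0,"ry":0,"rz":0,"x":0.054,"y":0,"z":-0.03,"fingers":0}]'

```text
time: 13.55
ee_pos: [0.538, 0.106, 0.229]
eef_rot: [0.647, 0.762, -0.0, 0.0]
ft_force: [0.7, -1.2, 0.7]
width: 0.0007
```

```bash
python3 st.py; python3 - <<'E'
from h import *
from bench import monitor,viewer
d=viewer.camera("top"); cv2.imwrite("pics/top5.png",cv2.resize(d["color"][120:240,230:420,::-1],None,fx=4,fy=4))
s=monitor.read_state(); print(rel(s,[.5455-.165*.046,.0625+.986*.046,.1945]))
E
```

```text
13.7 [0.5381 0.1058 0.2289] [-0.38 -0.64  0.06] [ 0.7 -0.1 -0.4]
white 92 local x,y pct 2/98 mm [[-50.0, 13.1], [45.4, 29.0]] z [0.1234 0.1319 0.1352]
(array([0.0019, 0.0002, 0.0344]), array([-0.    ,  0.0001, -0.0005]))
```

View pics/t_now.png

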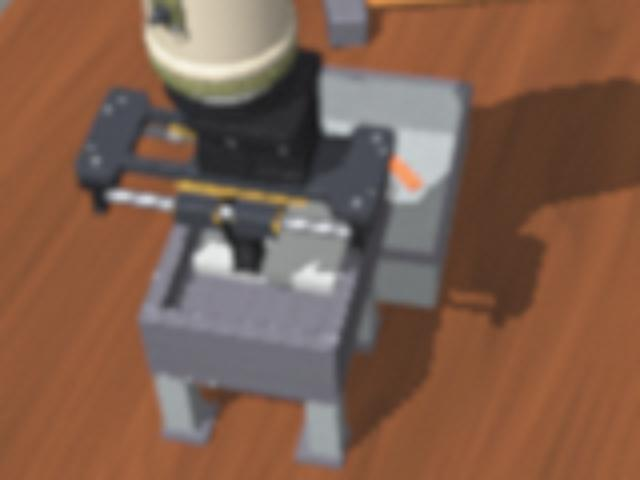

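View pics/top5.png

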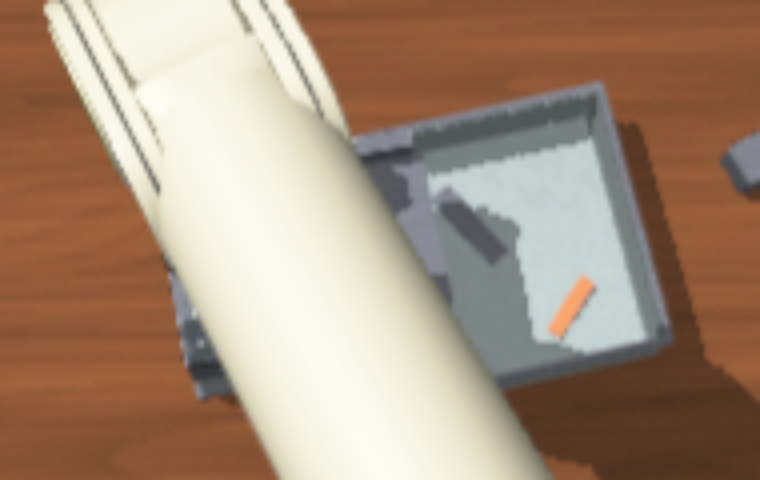

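The plate edge is at local y≈+29 mm. I'll go in at y≈50, between it and the stop.

drive_tool --plan '[{"rx":0,"ry":0,"rz":0,"x":0.006,"y":0,"z":0,"fingers":0},{"rx":0,"ry":0,"rz":0,"x":0.006,"y":0,"z":0.01,"fingers":0},{"rx":0,"ry":0,"rz":0,"x":0.006,"y":0,"z":0.018,"fingers":0},{"rx":0,"ry":0,"rz":0,"x":0.006,"y":0,"z":0.024,"fingers":0},{"rx":0,"ry":0,"rz":0,"x":0.006,"y":0,"z":0.027,"fingers":0},{"rx":0,"ry":0,"rz":0,"x":0.006,"y":0,"z":0.03,"fingers":0},{"rx":0,"ry":0,"rz":0,"x":0.006,"y":0,"z":0.03,"fingers":0}]'

```text
time: 14.62
ee_pos: [0.5368, 0.1128, 0.1989]
eef_rot: [0.647, 0.763, -0.0, -0.0]
ft_force: [-0.5, 0.3, -0.6]
width: 0.0006
```

```bash
python3 st.py
```

```text
14.78 [0.5369 0.1129 0.1992] [-0.32 -0.25 -0.09] [-0.2 -0.1 -0. ]
```

View pics/t_now.png

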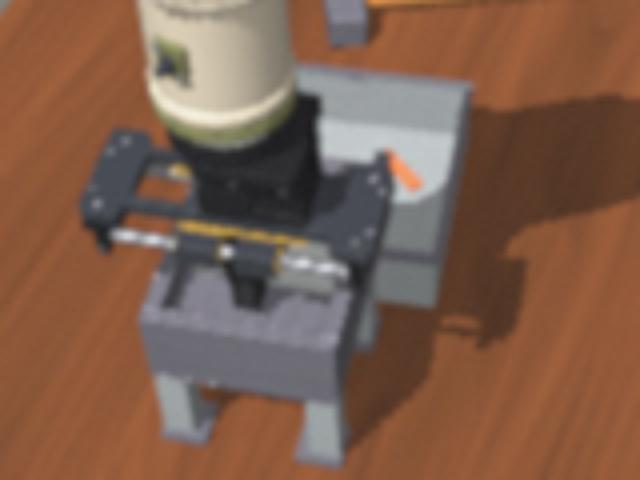

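drive_tool --plan '[{"rx":0,"ry":0,"rz":0,"x":0,"y":-0.003,"z":0.002,"fingers":0},{"rx":0,"ry":0,"rz":0,"x":0,"y":-0.003,"z":0.0045,"fingers":0},{"rx":0,"ry":0,"rz":0,"x":0,"y":-0.003,"z":0.0045,"fingers":0},{"rx":0,"ry":0,"rz":0,"x":-0.004,"y":-0.003,"z":0.0045,"fingers":0},{"rx":0,"ry":0,"rz":0,"x":-0.007,"y":-0.003,"z":0.0045,"fingers":0},{"rx":0,"ry":0,"rz":0,"x":-0.009,"y":-0.003,"z":0.0045,"fingers":0},{"rx":0,"ry":0,"rz":0,"x":-0.011,"y":-0.003,"z":0.0045,"fingers":0},{"rx":0,"ry":0,"rz":0,"x":-0.013,"y":-0.003,"z":0.0045,"fingers":0}]'

```text
time: 15.78
ee_pos: [0.5359, 0.0997, 0.1946]
eef_rot: [0.647, 0.763, 0.0, -0.0]
ft_force: [-0.2, 1.2, -0.2]
width: 0.0007
```

drive_tool --plan '[{"rx":0,"ry":0,"rz":0,"x":-0.002,"y":0,"z":0,"fingers":0},{"rx":0,"ry":0,"rz":0,"x":-0.004,"y":0,"z":0,"fingers":0}]'

```text
time: 16.02
ee_pos: [0.5367, 0.0956, 0.1946]
eef_rot: [0.647, 0.763, 0.0, -0.0]
ft_force: [-0.3, 1.9, -0.2]
width: 0.0004
```

drive_tool --plan '[{"rx":0,"ry":0,"rz":0,"x":-0.002,"y":0,"z":0,"fingers":0},{"rx":0,"ry":0,"rz":0,"x":-0.004,"y":0,"z":0,"fingers":0}]'

```text
time: 16.27
ee_pos: [0.5373, 0.0915, 0.1945]
eef_rot: [0.647, 0.763, 0.0, 0.0]
ft_force: [-0.7, 2.2, -0.3]
width: 0.0006
```

```bash
python3 st.py
```

```text
16.43 [0.5374 0.0912 0.1945] [0.03 0.48 0.42] [0.9 0.1 0.3]
```

View pics/t_now.png

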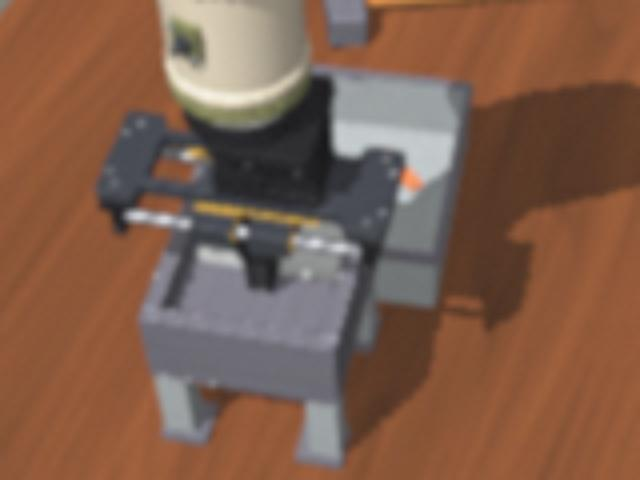

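Contact is made and the plate pushes at about 2 N. I'll push on.

drive_tool --plan '[{"rx":0,"ry":0,"rz":0,"x":-0.003,"y":0,"z":0,"fingers":0},{"rx":0,"ry":0,"rz":0,"x":-0.007,"y":0,"z":0,"fingers":0},{"rx":0,"ry":0,"rz":0,"x":-0.012,"y":0,"z":0,"fingers":0},{"rx":0,"ry":0,"rz":0,"x":-0.017,"y":0,"z":0,"fingers":0},{"rx":0,"ry":0,"rz":0,"x":-0.022,"y":0,"z":0,"fingers":0},{"rx":0,"ry":0,"rz":0,"x":-0.027,"y":0,"z":0,"fingers":0},{"rx":0,"ry":0,"rz":0,"x":-0.032,"y":0,"z":0,"fingers":0},{"rx":0,"ry":0,"rz":0,"x":-0.037,"y":0,"z":0,"fingers":0},{"rx":0,"ry":0,"rz":0,"x":-0.042,"y":0,"z":0,"fingers":0},{"rx":0,"ry":0,"rz":0,"x":-0.047,"y":0,"z":0,"fingers":0},{"rx":0,"ry":0,"rz":0,"x":-0.05,"y":0,"z":0,"fingers":0},{"rx":0,"ry":0,"rz":0,"x":-0.052,"y":0,"z":0,"fingers":0}]'

```text
time: 17.92
ee_pos: [0.5458, 0.0402, 0.1946]
eef_rot: [0.647, 0.763, -0.0, 0.0]
ft_force: [0.6, 1.0, 0.9]
width: 0.0007
```

```bash
python3 st.py;  python3 - <<'E'
from h import *
from bench import monitor,viewer
d=viewer.camera("top"); cv2.imwrite("pics/top6.png",cv2.resize(d["color"][120:240,230:420,::-1],None,fx=4,fy=4))
E
```

```text
18.07 [0.5458 0.0401 0.1946] [0.08 0.54 0.07] [ 0.1  0.3 -0.2]
```

View pics/t_now.png

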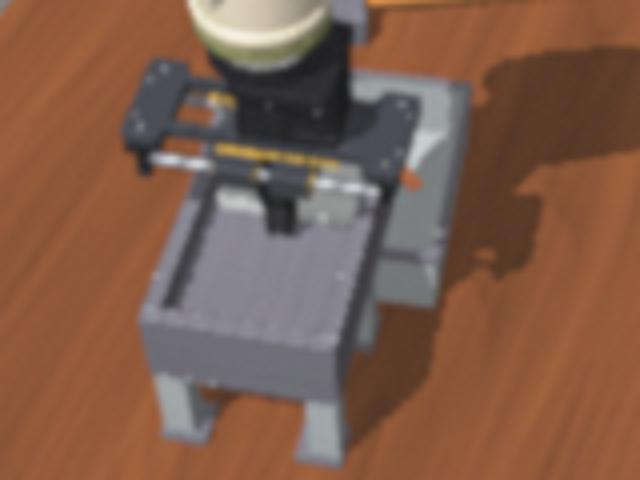

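View pics/top6.png

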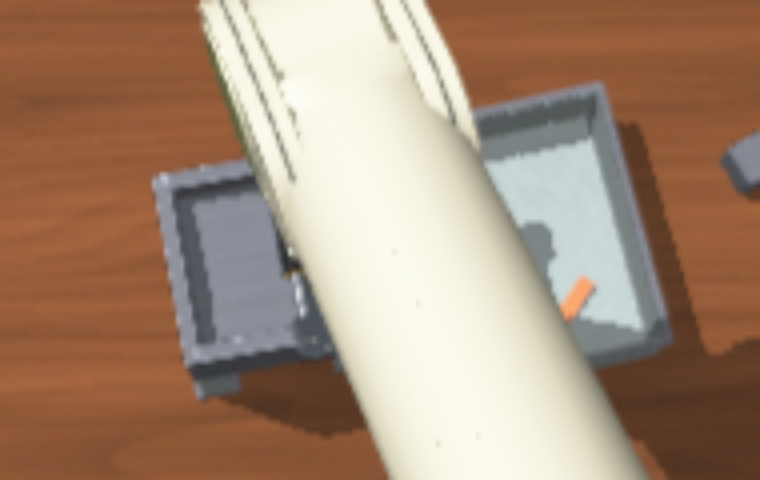

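The plate is following, with its tail flush on the fingers at row ~215. Its centre is about 23 mm short of the edge. Now the final push over.

drive_tool --plan '[{"rx":0,"ry":0,"rz":0,"x":-0.004,"y":0,"z":0,"fingers":0},{"rx":0,"ry":0,"rz":0,"x":-0.01,"y":0,"z":0,"fingers":0},{"rx":0,"ry":0,"rz":0,"x":-0.018,"y":0,"z":0,"fingers":0},{"rx":0,"ry":0,"rz":0,"x":-0.028,"y":0,"z":0,"fingers":0},{"rx":0,"ry":0,"rz":0,"x":-0.039,"y":0,"z":0,"fingers":0},{"rx":0,"ry":0,"rz":0,"x":-0.05,"y":0,"z":0,"fingers":0},{"rx":0,"ry":0,"rz":0,"x":-0.056,"y":0,"z":0,"fingers":0},{"rx":0,"ry":0,"rz":0,"x":-0.056,"y":0,"z":0,"fingers":0},{"rx":0,"ry":0,"rz":0,"x":-0.056,"y":0,"z":0,"fingers":0}]'

```text
time: 19.25
ee_pos: [0.5549, -0.0145, 0.1946]
eef_rot: [0.647, 0.763, 0.0, -0.0]
ft_force: [-0.3, 0.3, -0.1]
width: 0.0003
```

```bash
python3 st.py;  python3 - <<'E'
from h import *
from bench import monitor,viewer
d=viewer.camera("top"); cv2.imwrite("pics/top7.png",cv2.resize(d["color"][120:240,230:420,::-1],None,fx=4,fy=4))
E
```

```text
19.4 [ 0.5549 -0.0145  0.1946] [ 0.07 -0.07  0.28] [-0.5  1.1  0.3]
```

View pics/t_now.png

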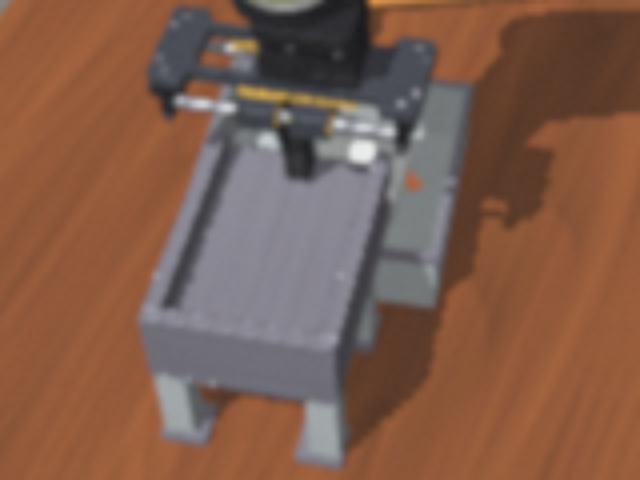

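View pics/top7.png

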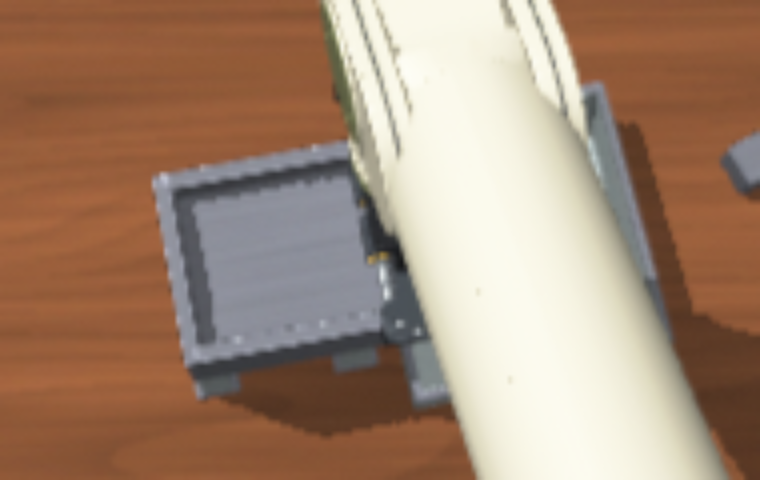

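The bed is empty. I'll raise the hand and swing it clear to see the tray.

drive_tool --plan '[{"rx":0,"ry":0,"rz":0,"x":0,"y":0,"z":-0.04,"fingers":0},{"rx":0,"ry":0,"rz":0,"x":0,"y":0,"z":-0.1,"fingers":0},{"rx":0,"ry":0,"rz":0,"x":0,"y":0,"z":-0.14,"fingers":0},{"rx":0,"ry":0,"rz":0,"x":-0.35,"y":-0.15,"z":-0.14,"fingers":0},{"rx":0,"ry":0,"rz":0,"x":-0.35,"y":-0.15,"z":-0.14,"fingers":0},{"rx":0,"ry":0,"rz":0,"x":-0.35,"y":-0.15,"z":-0.14,"fingers":0},{"rx":0,"ry":0,"rz":0,"x":-0.35,"y":-0.15,"z":-0.14,"fingers":0},{"rx":0,"ry":0,"rz":0,"x":-0.35,"y":-0.15,"z":-0.14,"fingers":0},{"rx":0,"ry":0,"rz":0,"x":-0.35,"y":-0.15,"z":-0.14,"fingers":0},{"rx":0,"ry":0,"rz":0,"x":-0.35,"y":-0.15,"z":-0.14,"fingers":0},{"rx":0,"ry":0,"rz":0,"x":-0.35,"y":-0.15,"z":-0.14,"fingers":0},{"rx":0,"ry":0,"rz":0,"x":-0.35,"y":-0.15,"z":-0.14,"fingers":0}]'

```text
time: 20.95
ee_pos: [0.4649, -0.3829, 0.3348]
eef_rot: [0.646, 0.763, 0.0, 0.0]
ft_force: [-0.2, 0.2, 0.3]
width: 0.0004
```

```bash
python3 - <<'E'
from h import *
from bench import monitor,viewer,nets
s=monitor.read_state(); print(s["time"],s["ee_pos"],s["ft_force"])
for c,b in (("side",(100,240,200,380)),("top",(120,240,230,420))):
    d=viewer.camera(c); cv2.imwrite(f"pics/{c}8.png",cv2.resize(d["color"][b[0]:b[1],b[2]:b[3],::-1],None,fx=4,fy=4))
    for n in ("offcut","scrap_tray","hammer","tongs","hardy"):
        print(c,n,[(np.round(x["centre"],4),round(x["confidence"],2)) for x in nets.find_in(n,c)[:2]])
    g=nets.regions_of("offcut",c)
    if g: p=cloud(d)[g[0]["region"]]; print(len(p),rect(p),np.percentile(p,[5,50,95],axis=0).round(3).tolist())
E
```

```text
20.95 [ 0.46494402 -0.38291297  0.33478661] [-0.21726024  0.22535803  0.25544609]
side offcut [(array([ 0.5562, -0.138 ,  0.0195]), 0.76), (array([0.5482, 0.4486, 0.0099]), 0.5)]
side scrap_tray [(array([ 0.5418, -0.166 ,  0.0221]), 0.82)]
side hammer [(array([ 0.5879, -0.3453,  0.0257]), 0.58)]
side tongs [(array([0.5474, 0.4503, 0.0072]), 0.67)]
side hardy [(array([0.2918, 0.1947, 0.0318]), 0.81), (array([0.5473, 0.4499, 0.0051]), 0.17)]
177 (array([ 538.5, -115.7]), array([ 81.9, 174.6]), 53.53) [[0.512, -0.153, 0.015], [0.562, -0.137, 0.022], [0.612, -0.099, 0.025]]
top offcut [(array([ 0.5703, -0.1036,  0.0179]), 0.79)]
top scrap_tray [(array([ 0.5793, -0.1227,  0.0077]), 0.55)]
top hammer [(array([ 0.5986, -0.3496,  0.0262]), 0.76)]
top tongs [(array([0.551 , 0.4471, 0.009 ]), 0.78)]
top hardy [(array([0.2913, 0.1856, 0.0291]), 0.82), (array([0.5396, 0.0615, 0.1211]), 0.7)]
879 (array([436.8, -69.3]), array([109.9, 388.6]), 73.49) [[0.52, -0.143, 0.016], [0.565, -0.105, 0.021], [0.611, -0.068, 0.025]]
```

View pics/side8.png

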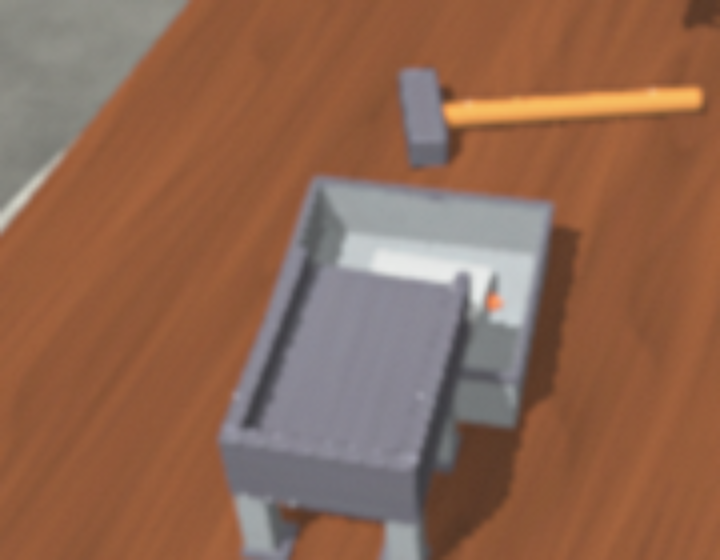

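View pics/top8.png

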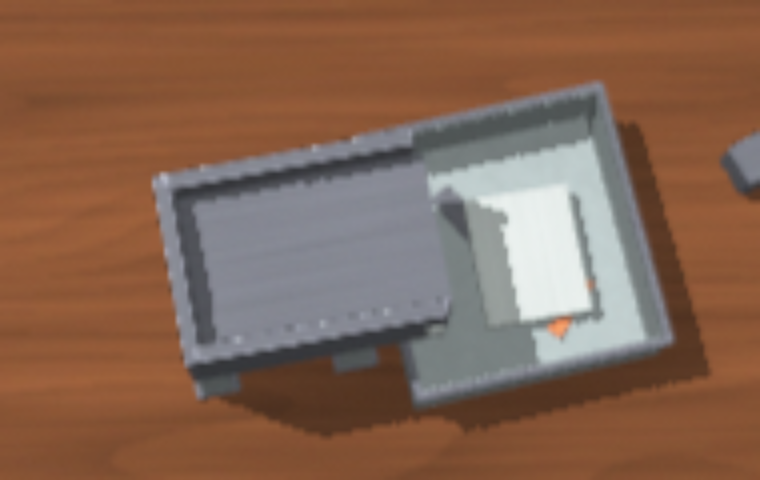

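The offcut lies flat in the tray, at about (535,255) in the top crop, with its top about 20 mm up. The stand is empty and the hand is clear. Handing in.

```bash
python3 - <<'E'
from bench import workorder
print(workorder.close_job())
E
```

```text
the job is handed in; nothing more can be done
None
```

The offcut is lying flat in the scrap tray, and I've handed the job in after about 21 s of the 64 s allowed; no verdict was reported.

**What I did:** I pressed the closed fingertips on the plate at about 10–12 N and drew it about 50 mm clear of the stop, easing off as the bed stiffened. I then lifted off, lowered the fingertips into the gap behind the plate and pushed it along between the rails at about 2 N, until it tipped off the open edge.

**Last checks:**
- **Offcut:** both cameras show it in the tray, centred near (0.57, -0.10) with its top face about 20 mm above the bench, clear of the stand.
- **Hammer, tongs and hardy:** each was found within about 5 mm of where it started, which is about the accuracy of the detection.
- **Hand:** it is well clear of everything, and the wrist force is back to about zero.

**Forces:** the highest press I read was 12.7 N, about 13.5 N with the sideways drag included. I only read force between moves, so a brief higher peak could have gone unseen.

**Disagreements:**
- The side camera put the offcut about 35 mm further along than the top camera did, because the stand hides part of the plate from the side.
- The networks also gave some false hits: the tongs as "offcut" (0.50), and the stand's bed as "hardy" (0.70). I ruled these out against the pictures.
- The first two move calls were refused because I had left out some fields, and nothing moved.

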